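# Sort the mixed welding parts into their trays

### The job

Sort the mixed parts lying on the welding table into their trays, one part to a bay: the two black spindles into the yellow tray, the two bright hex nuts into the blue tray, and the loose red bracket into the empty bay of the green tray. Leave every part standing upright and flat on the floor of its bay, and do not disturb the red bracket that already sits in the green tray.

Things in the scene. Friction and masses are not known exactly. Their poses are not given: they have to be found in the camera images.
- spindle_a: Black turned steel spindle post, one of two alike, standing upright. 72 mm high, foot 40 mm diameter (lowest 14 mm), waist 26 mm, cylindrical head 34 mm diameter (heights 46 to 72 mm), small bright dot on top. About 0.35 kg. Origin: centre of the underside, z up the axis; round, so yaw is of no account.
- spindle_b: Black turned steel spindle post, one of two alike, standing upright. 72 mm high, foot 40 mm diameter (lowest 14 mm), waist 26 mm, cylindrical head 34 mm diameter (heights 46 to 72 mm), small bright dot on top. About 0.35 kg. Origin: centre of the underside, z up the axis; round, so yaw is of no account.
- nut_a: Bright bare-metal hexagonal coupling nut, one of two alike, standing on end. 50 mm high, 36 mm across flats, 41.5 mm across corners, dark bore seen on top. About 0.25 kg. Origin: centre of the underside, z up; one pair of flats faces its own +x and -x, the others every 60 degrees.
- nut_b: Bright bare-metal hexagonal coupling nut, one of two alike, standing on end. 50 mm high, 36 mm across flats, 41.5 mm across corners, dark bore seen on top. About 0.25 kg. Origin: centre of the underside, z up; one pair of flats faces its own +x and -x, the others every 60 degrees.
- bracket: Red lug bracket: base 50 (x) x 40 (y) x 6 mm with an upright lug in its middle, 10 mm thick (along x), 40 mm wide (along y), top 51 mm above the underside. About 0.22 kg. Origin: centre of the underside, z up. The loose one, base down on the table. The loose parts stand 75 mm or more apart, centre to centre; among them lie only flat scraps under 10 mm high.
- bracket_seated: Red lug bracket: base 50 (x) x 40 (y) x 6 mm with an upright lug in its middle, 10 mm thick (along x), 40 mm wide (along y), top 51 mm above the underside. About 0.22 kg. Origin: centre of the underside, z up. This one already sits, unfixed, in the green tray's +y bay, its axes nearly those of the tray; leave it alone.
- tray_yellow: Yellow tray fixed to the table: 84 (x) x 164 (y) mm, 16 mm high, walls and middle divider 4 mm, floor 4 mm thick. Two square bays, 76 x 76 mm inside, centred 40 mm from the origin along its +y and -y. Origin: centre of the underside, z up. Long side within 0.2 rad of world y. Both bays empty: takes the spindles.
- tray_blue: Blue tray fixed to the table: 84 (x) x 164 (y) mm, 16 mm high, walls and middle divider 4 mm, floor 4 mm thick. Two square bays, 76 x 76 mm inside, centred 40 mm from the origin along its +y and -y. Origin: centre of the underside, z up. Long side within 0.2 rad of world y. Both bays empty: takes the hex nuts.
- tray_green: Green tray fixed to the table: 84 (x) x 164 (y) mm, 16 mm high, walls and middle divider 4 mm, floor 4 mm thick. Two square bays, 76 x 76 mm inside, centred 40 mm from the origin along its +y and -y. Origin: centre of the underside, z up. Long side within 0.2 rad of world y. The +y bay is taken by the seated bracket; the -y bay is empty and takes the loose bracket.

How it is judged:
At the end, for the whole second after the job is handed in: Spindles one in each yellow bay, nuts one in each blue bay, loose bracket in the green -y bay, seated bracket still in the +y bay: each within 22 mm of its bay's centre along both tray axes, underside within 4 mm of the bay floor, tilt under 0.12 rad, at rest (((x of spindle_a in the frame of tray_yellow between -0.022 and 0.022 m and y of spindle_a in the frame of tray_yellow between 0.018 and 0.062 m and z of spindle_a in the frame of tray_yellow between 0.001 and 0.008 m and x of spindle_b in the frame of tray_yellow between -0.022 and 0.022 m and y of spindle_b in the frame of tray_yellow between -0.062 and -0.018 m and z of spindle_b in the frame of tray_yellow between 0.001 and 0.008 m) or (x of spindle_a in the frame of tray_yellow between -0.022 and 0.022 m and y of spindle_a in the frame of tray_yellow between -0.062 and -0.018 m and z of spindle_a in the frame of tray_yellow between 0.001 and 0.008 m and x of spindle_b in the frame of tray_yellow between -0.022 and 0.022 m and y of spindle_b in the frame of tray_yellow between 0.018 and 0.062 m and z of spindle_b in the frame of tray_yellow between 0.001 and 0.008 m)) and angle between each of spindle_a, spindle_b, nut_a, nut_b, bracket, bracket_seated's own z axis and vertical below 0.12 rad and linear speed of each of spindle_a, spindle_b, nut_a, nut_b, bracket, bracket_seated below 0.02 m/s and angular speed of each of spindle_a, spindle_b, nut_a, nut_b, bracket, bracket_seated below 0.2 rad/s and ((x of nut_a in the frame of tray_blue between -0.022 and 0.022 m and y of nut_a in the frame of tray_blue between 0.018 and 0.062 m and z of nut_a in the frame of tray_blue between 0.001 and 0.008 m and x of nut_b in the frame of tray_blue between -0.022 and 0.022 m and y of nut_b in the frame of tray_blue between -0.062 and -0.018 m and z of nut_b in the frame of tray_blue between 0.001 and 0.008 m) or (x of nut_a in the frame of tray_blue between -0.022 and 0.022 m and y of nut_a in the frame of tray_blue between -0.062 and -0.018 m and z of nut_a in the frame of tray_blue between 0.001 and 0.008 m and x of nut_b in the frame of tray_blue between -0.022 and 0.022 m and y of nut_b in the frame of tray_blue between 0.018 and 0.062 m and z of nut_b in the frame of tray_blue between 0.001 and 0.008 m)) and x of bracket in the frame of tray_green between -0.022 and 0.022 m and y of bracket in the frame of tray_green between -0.062 and -0.018 m and z of bracket in the frame of tray_green between 0.001 and 0.008 m and x of bracket_seated in the frame of tray_green between -0.022 and 0.022 m and y of bracket_seated in the frame of tray_green between 0.018 and 0.062 m and z of bracket_seated in the frame of tray_green between 0.001 and 0.008 m); the robot touches nothing.
It fails at once if the bracket already seated in the green tray is shifted by more than 15 mm or tipped (distance of bracket_seated from where it was at the start of the episode above 0.015 m or angle between bracket_seated's own z axis and vertical above 0.3 rad).
It also fails if it takes over 144 s, if anything falls off the work surface, if the arm or the gripper's body presses on something with over 40 N, if the wrist force passes 120 N, or if a joint passes its speed limit or range.

### The arm

A 7-joint arm with a two-finger parallel gripper is mounted at the origin on the work surface. World frame = base frame: x ahead of the robot, y to its left, z up, the work surface at z = 0. Lengths are in m, angles in rad, forces in N, time in s.
With the tool pointing down it reaches from about 0.4 to 0.85 m from the base axis. Payload 4.5 kg.
Tool frame: the origin (TCP) lies at the very end of the fingers, on their centre line; the grasp point (between the pads) lies 19 mm behind it; z points along the fingers, y is the line along which they close (so a half turn about z gives the same grasp; the last joint's range is limited). The gripper opens to 88 mm and grips with 3 to 60 N. Pads are 18 mm wide; open, the fingers measure 123 mm over their backs; the gripper's body (75 mm by 187 mm) begins 45 mm behind the grasp point.
Start: joints at [1.325, 0.689, -0.195, 1.565, 0.157, 0.902, -0.215], TCP at [0.173, -0.601, 0.239] pointing down, gripper open.
Joint ranges: [-3.01, 3.01], [-0.46, 2.08], [-1.47, 1.51], [0.13, 2.56], [-1, 4.14], [0.04, 2.09], [-2.66, 2.66]. Speed limits (rad/s): [2.57, 2.57, 3.14, 3.14, 3.14, 3.14, 3.14].

### API

Orientations are given as a unit quaternion [x, y, z, w].
In Python, from plant import r gives the robot as it stands. The module is installed in compiled form; this text tells all that it offers.
- The arm moves only by the tool step_arm, never from a script. Its argument "increments" is a list of rows, each a list of 2 entries, a list of its own where there are three numbers: the shift along the world's x, y, z in cm, then the turn, a rotation vector about the world's x, y, z in degrees. A call has exactly 10 rows; each row shifts and turns the commanded pose from where the row before left it; what a row does not reach is not made up. A row lasts 1/10 s, in which the tool goes at most 50 mm and 8.59 degrees, less where a joint would pass 70% of its speed; a pose out of reach is approached as far as the arm can. A call is refused whole if a number of a shift passes 5 or a number of a turn 8.59, either way. A call with a gripper value outside its range is refused whole. "fingers" is the opening, from 0 (shut) to 1 (fully open), set as the call begins (left out, the last holds). The fingers move at their own pace and stop on an object; "grip_force" is the grip in N (left out, the last holds). Time passes only in rows, so rows that do not move let the fingers close, or fill a call up. It gives the time, the measured TCP pose, the force, the opening and the grip force at its end, in the units of the state.
- r.get_state(): the state, without advancing time (a new reading comes with each control period).
- r.snapshot(name): name is "scene" or "top"; returns (picture, depth): 420x560x3 uint8, red, green, blue; 420x560 float32, m along the optical axis (not along the pixel's ray), 0 where there is no reading.
- r.calibration(name): a dict with "fov_y" (degrees; the focal length in pixels is half the picture's height over the tangent of half this angle, whatever the lens; pixels are square), "cx", "cy" (the principal point, pixels), "k1" (the pictures are not rectified: a ray, as slopes to the right and down, at radius r is drawn at 1 + k1 r^2 times it, then the intrinsics apply), "R" (3x3) and "t" (3): a world point X has camera coordinates R X + t. Camera axes: x right, y down, z forward; pixel columns grow to the right and rows downward; lengths in m; the calibration is good to about 2 mm. A picture is of the moment at which its call begins. calibration takes no time and is no camera call.
- r.finish_job(): hands the job in; it is judged then, once.
The state is a dict: "clock": time; "q": joint angles; "qd": joint speeds; "joint_torque": joint torques, N m; "tool_pos": TCP position; "eef_rot": TCP orientation; "contact_force": force on the tool from outside, world axes, zero at the start; "moment": the same for the moment, N m; "opening": opening from 0.0 (shut) to 1.0 (fully open); "finger_force": force on a finger pad.
Only numpy, scipy, OpenCV 4.12 (cv2) and the standard library are available. Lean on these libraries where they do the work, as an engineer would, in place of code of your own. Each camera call takes 0.05 s, during which the arm holds its last target. There are 200 camera calls.

## Working session

There is one attempt and no reset: what is moved stays moved. The work goes in short steps, Python scripts to look and compute and a tool call to move; the robot and the scene stay as the last step left them, time stands still between calls to the robot, and variables do not carry over. Pictures are saved under pics/ and viewed, at most 14 in all, crops included, and the job is handed in when it is done.

Besides the shell and the picture viewer there is one more tool, called after "Request:" as name(argument=value, ...), one argument or row to a line, values as JSON. step_arm: Moves the arm, as the interface text tells. Its arguments: {"type":"object","properties":{"increments":{"type":"array","items":{"type":"array"}},"fingers":{"type":"number"},"grip_force":{"type":"number"}},"required":["increments"]}

```bash
mkdir -p pics; ls; python3 - <<'E'
from plant import r
import cv2,numpy as np
s=r.get_state();print({k:np.round(v,3) for k,v in s.items()})
for n in("scene","top"):
    p,d=r.snapshot(n);cv2.imwrite(f"pics/{n}0.png",p[:,:,::-1]);np.savez(f"pics/{n}0.npz",p=p,d=d)
    c=r.calibration(n);print(n,{k:np.round(v,4) for k,v in c.items()}, (d>0).mean())
E
```

```text
pics
{'clock': np.float64(0.0), 'q': array([ 1.325,  0.69 , -0.195,  1.566,  0.157,  0.902, -0.215]), 'qd': array([ 0.001,  0.001, -0.001,  0.001, -0.001,  0.001, -0.   ]), 'joint_torque': array([-1.0000e-03, -5.2756e+01, -1.2670e+00, -1.5343e+01, -5.3000e-02,
        7.0000e-03,  0.0000e+00]), 'tool_pos': array([ 0.172, -0.6  ,  0.238]), 'eef_rot': array([ 0.99 ,  0.139, -0.   , -0.001]), 'contact_force': array([-0.063,  0.167, -0.572]), 'moment': array([-0.004,  0.01 ,  0.061]), 'finger_force': np.float64(0.0), 'opening': np.float64(1.002)}
scene {'fov_y': np.float64(54.0162), 'cx': np.float64(280.4384), 'cy': np.float64(210.2121), 'k1': np.float64(-0.1069), 'R': array([[ 9.000e-04,  9.999e-01,  1.230e-02],
       [ 5.709e-01,  9.600e-03, -8.210e-01],
       [-8.210e-01,  7.800e-03, -5.708e-01]]), 't': array([-0.0216, -0.2741,  1.5113])} 0.9961054421768708
top {'fov_y': np.float64(43.7743), 'cx': np.float64(281.6597), 'cy': np.float64(204.2789), 'k1': np.float64(-0.002), 'R': array([[-4.000e-04, -1.000e+00,  2.600e-03],
       [-9.839e-01, -1.000e-04, -1.788e-01],
       [ 1.788e-01, -2.600e-03, -9.839e-01]]), 't': array([0.0013, 0.5612, 1.0608])} 0.9960501700680272
```

View pics/top0.png

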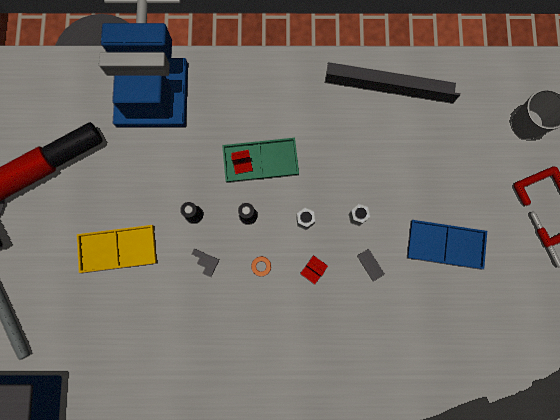

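View pics/scene0.png

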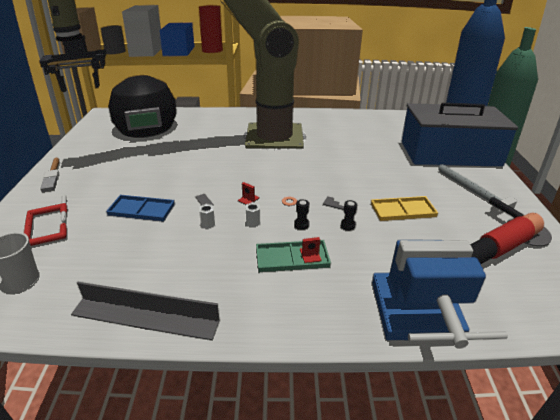

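Top view: yellow tray (118,249), blue (447,244), green (261,160) with the seated bracket (242,161). Spindles are at (191,212) and (247,213), nuts at (306,217) and (360,214), and the loose bracket at (314,269). The scene view agrees, and the arm stands clear on the -y side.

```bash
cat > h.py <<'E'
import numpy as np,cv2
from plant import r
def K(c):
    f=210/np.tan(np.radians(c["fov_y"])/2)
    return np.array([[f,0,c["cx"]],[0,f,c["cy"]],[0,0,1.]]),np.array([c["k1"],0,0,0,0.])
def rays(uv,c):
    k,d=K(c);p=cv2.undistortPoints(np.float64(uv).reshape(-1,1,2),k,d).reshape(-1,2)
    return np.c_[p,np.ones(len(p))]
def cloud(d,c):
    v,u=np.mgrid[:420,:560];X=rays(np.c_[u.ravel(),v.ravel()],c)*d.reshape(-1,1)
    return ((X-c["t"])@c["R"]).reshape(420,560,3)
def onplane(uv,z,c):
    w=rays(uv,c)@c["R"];o=-c["R"].T@c["t"]
    return o+w*((z-o[2])/w[:,2])[:,None]
E
cat > m.py <<'E'
from h import *
c=r.calibration("top");z=np.load("pics/top0.npz");p,d=z["p"],z["d"];W=cloud(d,c)
hsv=cv2.cvtColor(p,cv2.COLOR_RGB2HSV);H,S,V=[hsv[...,i].astype(int) for i in range(3)]
roi=np.zeros((420,560),bool);roi[130:290,70:500]=1
def comps(m,a=20):
    n,l,s,ce=cv2.connectedComponentsWithStats((m&roi).astype(np.uint8));return [(l==i) for i in range(1,n) if s[i,4]>=a]
tab=W[roi&(S<40)&(W[...,2]<.02)][:,2];print("table z",np.median(tab),tab.std())
# trays: bounding rect of the coloured outline cast on rim plane
for n,lo,hi in(("yellow",20,35),("blue",100,125),("green",60,90)):
    m=(H>=lo)&(H<=hi)&(S>90)&roi
    m=max(comps(m),key=np.sum);ys,xs=np.nonzero(m)
    q=onplane(np.c_[xs,ys],.016,c)[:,:2]
    # keep pixels near rim height by depth where available
    rz=W[m][:,2]
    (ce,sz,a)=cv2.minAreaRect(q.astype(np.float32))
    rim=q[rz>.010];(c2,s2,a2)=cv2.minAreaRect(rim.astype(np.float32)) if len(rim)>9 else (0,0,0)
    print(n,np.round(ce,4),np.round(sz,4),round(a,1),"rim",np.round(c2,4),np.round(s2,4),round(a2,1),len(rim))
Z=W[...,2]
for m in comps((Z>.03)&(Z<.1),15):
    zt=np.percentile(Z[m],90);ys,xs=np.nonzero(m)
    t=m&(Z>zt-.006);P=W[t]
    ce,sz,a=cv2.minAreaRect(P[:,:2].astype(np.float32))
    print("obj px",xs.mean().round(),ys.mean().round(),m.sum(),"ztop %.4f"%zt,"top",np.round(P[:,:2].mean(0),4),"rect",np.round(ce,4),np.round(sz,4),round(a,1),"hue",np.median(H[m]),np.median(S[m]))
E
python3 m.py
```

```text
table z 0.00034131895129770886 0.0024094969714510924
yellow [0.4713 0.359 ] [0.0847 0.1682] 7.3 rim [0.4709 0.3601] [0.0842 0.1654] 7.3 621
blue [ 0.4806 -0.3571] [0.1661 0.0845] 81.5 rim [ 0.4806 -0.3572] [0.1659 0.0844] 81.5 618
green [0.669  0.0486] [0.0857 0.1624] 6.2 rim [0.6694 0.0486] [0.085  0.1624] 6.2 503
obj px 83.0 141.0 633 ztop 0.0600 top [0.7075 0.4369] rect [0.7103 0.4374] [0.0371 0.0641] 27.1 hue 108.0 49.0
obj px 240.0 158.0 139 ztop 0.0567 top [0.6656 0.0909] rect [0.6655 0.091 ] [0.0109 0.0393] 10.1 hue 2.0 251.0
obj px 189.0 210.0 240 ztop 0.0750 top [0.5463 0.1963] rect [0.5463 0.1961] [0.0321 0.0306] 45.5 hue 30.0 17.0
obj px 246.0 211.0 231 ztop 0.0747 top [0.5443 0.0766] rect [0.5442 0.0766] [0.0322 0.0314] 0.1 hue 23.0 18.0
obj px 360.0 214.0 278 ztop 0.0530 top [ 0.5418 -0.1652] rect [ 0.5418 -0.1651] [0.0357 0.0399] 40.3 hue 30.0 10.0
obj px 305.0 218.0 274 ztop 0.0536 top [ 0.5337 -0.0487] rect [ 0.534  -0.0489] [0.0393 0.0356] 10.0 hue 30.0 9.0
obj px 315.0 269.0 108 ztop 0.0542 top [ 0.4256 -0.0678] rect [ 0.4259 -0.0676] [0.0388 0.0099] 53.9 hue 2.0 254.0
```

All sizes check out (trays 84x164 mm, tops at 72/50/51 mm within 3 mm). The plan is to start with the nut at (0.542,-0.165), which goes to the far blue bay.

Request:
step_arm(
  increments=[
    [[3, 3.5, -0.8], [0, 0, -0.6]],
    [[3, 3.5, -0.8], [0, 0, -0.6]],
    [[3, 3.5, -0.8], [0, 0, -0.6]],
    [[3, 3.5, -0.8], [0, 0, -0.6]],
    [[3, 3.5, -0.8], [0, 0, -0.6]],
    [[3, 3.5, -0.8], [0, 0, -0.6]],
    [[3, 3.5, -0.8], [0, 0, -0.6]],
    [[3, 3.5, -0.8], [0, 0, -0.6]],
    [[3, 3.5, -0.8], [0, 0, -0.6]],
    [[3, 3.5, -0.8], [0, 0, -0.6]],
  ],
  fingers=0.75,
  grip_force=25,
)

```text
clock: 1.1
tool_pos: [0.4735, -0.2491, 0.1582]
eef_rot: [0.996, 0.087, -0.0, -0.0]
contact_force: [0.2, -0.1, 0.7]
opening: 0.748
finger_force: 0.0
```

Request:
step_arm(
  increments=[
    [[1.7, 2.1, -1.4], [0, 0, 0]],
    [[1.7, 2.1, -1.4], [0, 0, 0]],
    [[1.7, 2.1, -1.4], [0, 0, 0]],
    [[1.7, 2.1, -1.4], [0, 0, 0]],
    [[0, 0, 0], [0, 0, 0]],
    [[0, 0, 0], [0, 0, 0]],
    [[0, 0, -1], [0, 0, 0]],
    [[0, 0, -1], [0, 0, 0]],
    [[0, 0, -0.5], [0, 0, 0]],
    [[0, 0, 0], [0, 0, 0]],
  ],
)

```text
clock: 2.1
tool_pos: [0.5396, -0.1672, 0.0768]
eef_rot: [0.996, 0.087, -0.001, -0.0]
contact_force: [0.4, 0.5, -0.8]
opening: 0.752
finger_force: 0.0
```

```bash
python3 - <<'E'
from h import *
p,d=r.snapshot("top");q,e=r.snapshot("scene")
cv2.imwrite("pics/a1.png",np.vstack([cv2.resize(p[150:290,220:460],None,fx=2,fy=2),cv2.resize(q[150:260,160:400],None,fx=2,fy=2)])[:,:,::-1])
E
```

```text
(no output)
```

View pics/a1.png

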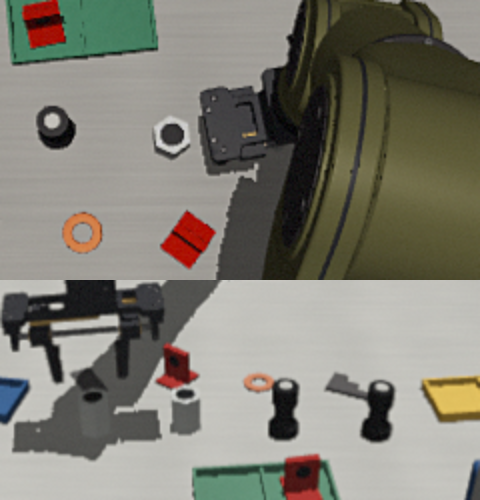

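The gripper straddles the left nut in the scene view (fingers at crop (55,360) and (125,360), nut at (95,410)). I'll descend and close.

Request:
step_arm(
  increments=[
    [[0.2, 0.2, -1.5], [0, 0, 0]],
    [[0, 0, -1.5], [0, 0, 0]],
    [[0, 0, -1.5], [0, 0, 0]],
    [[0, 0, -0.8], [0, 0, 0]],
    [[0, 0, -0.4], [0, 0, 0]],
    [[0, 0, 0], [0, 0, 0]],
    [[0, 0, 0], [0, 0, 0]],
    [[0, 0, 0], [0, 0, 0]],
    [[0, 0, 0], [0, 0, 0]],
    [[0, 0, 0], [0, 0, 0]],
  ],
)

```text
clock: 3.2
tool_pos: [0.5429, -0.1648, 0.0211]
eef_rot: [0.996, 0.087, 0.0, 0.0]
contact_force: [0.4, -0.0, 1.1]
opening: 0.746
finger_force: 0.0
```

Request:
step_arm(
  increments=[
    [[0, 0, 0], [0, 0, 0]],
    [[0, 0, 0], [0, 0, 0]],
    [[0, 0, 0], [0, 0, 0]],
    [[0, 0, 0], [0, 0, 0]],
    [[0, 0, 0], [0, 0, 0]],
    [[0, 0, 0], [0, 0, 0]],
    [[0, 0, 0], [0, 0, 0]],
    [[0, 0, 0], [0, 0, 0]],
    [[0, 0, 0], [0, 0, 0]],
    [[0, 0, 0], [0, 0, 0]],
  ],
  fingers=0,
)

```text
clock: 4.2
tool_pos: [0.5426, -0.1651, 0.0208]
eef_rot: [0.996, 0.087, -0.0, 0.0]
contact_force: [-0.6, -1.9, 1.3]
opening: 0.406
finger_force: 25.0
```

Request:
step_arm(
  increments=[
    [[0, 0, 2], [0, 0, 0]],
    [[0, 0, 2.5], [0, 0, 0]],
    [[-1.1, -3.8, 0], [0, 0, 0]],
    [[-1.1, -3.9, 0], [0, 0, 0]],
    [[-1.1, -3.9, 0], [0, 0, 0]],
    [[-1.1, -3.9, 0], [0, 0, 0]],
    [[-1.2, -3.9, 0], [0, 0, 0]],
    [[-1.2, -3.8, 0], [0, 0, 0]],
    [[0, 0, 0], [0, 0, 0]],
    [[0, 0, 0], [0, 0, 0]],
  ],
)

```text
clock: 5.2
tool_pos: [0.4735, -0.3972, 0.0651]
eef_rot: [0.996, 0.086, -0.0, -0.001]
contact_force: [-0.5, 0.1, -2.9]
opening: 0.409
finger_force: 25.0
```

Request:
step_arm(
  increments=[
    [[0.1, 0, -1.3], [0, 0, 0]],
    [[0, 0, -1.3], [0, 0, 0]],
    [[0, 0, -0.7], [0, 0, 0]],
    [[0, 0, -0.4], [0, 0, 0]],
    [[0, 0, -0.3], [0, 0, 0]],
    [[0, 0, 0], [0, 0, 0]],
    [[0, 0, 0], [0, 0, 0]],
    [[0, 0, 0], [0, 0, 0]],
    [[0, 0, 0], [0, 0, 0]],
    [[0, 0, 0], [0, 0, 0]],
  ],
)

```text
clock: 6.2
tool_pos: [0.4757, -0.3968, 0.0259]
eef_rot: [0.996, 0.087, 0.0, 0.0]
contact_force: [0.3, 0.4, -1.9]
opening: 0.407
finger_force: 25.0
```

Request:
step_arm(
  increments=[
    [[0, 0, 0], [0, 0, 0]],
    [[0, 0, 0], [0, 0, 0]],
    [[0, 0, 0], [0, 0, 0]],
    [[0, 0, 0], [0, 0, 0]],
    [[0, 0, 1], [0, 0, 0]],
    [[0, 0, 1.5], [0, 0, 0]],
    [[0, 0, 2], [0, 0, 0]],
    [[0, 0, 2], [0, 0, 0]],
    [[1, 4, 0], [0, 0, 0]],
    [[1, 4.5, 0], [0, 0, 0]],
  ],
  fingers=0.62,
)

```text
clock: 7.2
tool_pos: [0.4962, -0.3138, 0.0931]
eef_rot: [0.996, 0.085, 0.002, 0.002]
contact_force: [1.6, 0.8, -0.1]
opening: 0.621
finger_force: 0.0
```

Request:
step_arm(
  increments=[
    [[0.5, 3.5, 0], [0, 0, 0]],
    [[0.5, 3.8, 0], [0, 0, 0]],
    [[0.5, 3.8, 0], [0, 0, 0]],
    [[0.5, 3.8, 0], [0, 0, 0]],
    [[0.6, 3.8, 0], [0, 0, 0]],
    [[0.6, 3.8, 0], [0, 0, 0]],
    [[0.6, 3.8, -1], [0, 0, 0]],
    [[0, 0, -1], [0, 0, 0]],
    [[0, 0, 0], [0, 0, 0]],
    [[0, 0, 0], [0, 0, 0]],
  ],
  fingers=0.75,
)

```text
clock: 8.2
tool_pos: [0.5336, -0.0503, 0.0714]
eef_rot: [0.996, 0.087, 0.0, 0.001]
contact_force: [-1.0, -0.8, -0.1]
opening: 0.752
finger_force: 0.0
```

Request:
step_arm(
  increments=[
    [[0.1, 0.1, -1.3], [0, 0, 0]],
    [[0, 0, -1.4], [0, 0, 0]],
    [[0, 0, -1.2], [0, 0, 0]],
    [[0, 0, -0.7], [0, 0, 0]],
    [[0, 0, -0.4], [0, 0, 0]],
    [[0, 0, 0], [0, 0, 0]],
    [[0, 0, 0], [0, 0, 0]],
    [[0, 0, 0], [0, 0, 0]],
    [[0, 0, 0], [0, 0, 0]],
    [[0, 0, 0], [0, 0, 0]],
  ],
)

```text
clock: 9.2
tool_pos: [0.5349, -0.0477, 0.0211]
eef_rot: [0.996, 0.087, 0.0, 0.0]
contact_force: [-0.3, -0.7, -1.0]
opening: 0.749
finger_force: 0.0
```

Request:
step_arm(
  increments=[
    [[0, 0, 0], [0, 0, 0]],
    [[0, 0, 0], [0, 0, 0]],
    [[0, 0, 0], [0, 0, 0]],
    [[0, 0, 0], [0, 0, 0]],
    [[0, 0, 0], [0, 0, 0]],
    [[0, 0, 0], [0, 0, 0]],
    [[0, 0, 0], [0, 0, 0]],
    [[0, 0, 0], [0, 0, 0]],
    [[0, 0, 0], [0, 0, 0]],
    [[0, 0, 0], [0, 0, 0]],
  ],
  fingers=0,
)

```text
clock: 10.2
tool_pos: [0.5349, -0.0479, 0.0208]
eef_rot: [0.996, 0.087, 0.0, 0.0]
contact_force: [1.0, -1.8, 1.5]
opening: 0.409
finger_force: 24.8
```

Request:
step_arm(
  increments=[
    [[0, 0, 2], [0, 0, 0]],
    [[0, 0, 2.5], [0, 0, 0]],
    [[-0.7, -3.8, 0], [0, 0, 0]],
    [[-0.7, -3.9, 0], [0, 0, 0]],
    [[-0.7, -3.9, 0], [0, 0, 0]],
    [[-0.7, -3.9, 0], [0, 0, 0]],
    [[-0.7, -3.9, 0], [0, 0, 0]],
    [[-0.7, -3.8, 0], [0, 0, 0]],
    [[-0.6, -3.8, 0], [0, 0, 0]],
    [[0, 0, 0], [0, 0, 0]],
  ],
)

```text
clock: 11.2
tool_pos: [0.4829, -0.3249, 0.0652]
eef_rot: [0.997, 0.083, -0.002, 0.002]
contact_force: [-0.5, -0.4, -2.9]
opening: 0.404
finger_force: 24.8
```

Request:
step_arm(
  increments=[
    [[0, 0, 0], [0, 0, 0]],
    [[0, 0, -1.3], [0, 0, 0]],
    [[0, 0, -1.3], [0, 0, 0]],
    [[0, 0, -0.7], [0, 0, 0]],
    [[0, 0, -0.4], [0, 0, 0]],
    [[0, 0, -0.3], [0, 0, 0]],
    [[0, 0, 0], [0, 0, 0]],
    [[0, 0, 0], [0, 0, 0]],
    [[0, 0, 0], [0, 0, 0]],
    [[0, 0, 0], [0, 0, 0]],
  ],
)

```text
clock: 12.2
tool_pos: [0.4868, -0.3179, 0.0261]
eef_rot: [0.996, 0.087, 0.0, 0.0]
contact_force: [0.8, -0.0, -2.5]
opening: 0.405
finger_force: 24.8
```

Request:
step_arm(
  increments=[
    [[0, 0, 0], [0, 0, 0]],
    [[0, 0, 0], [0, 0, 0]],
    [[0, 0, 0], [0, 0, 0]],
    [[0, 0, 0], [0, 0, 0]],
    [[0, 0, 1], [0, 0, 0]],
    [[0, 0, 1.5], [0, 0, 0]],
    [[0, 0, 2], [0, 0, 0]],
    [[0, 0, 2], [0, 0, 0]],
    [[-0.5, 2.5, 0], [0, 0, 4]],
    [[-0.5, 2.5, 0], [0, 0, 4]],
  ],
  fingers=0.6,
)

```text
clock: 13.2
tool_pos: [0.4774, -0.2685, 0.0929]
eef_rot: [0.988, 0.157, 0.002, 0.001]
contact_force: [-0.1, 0.4, -0.4]
opening: 0.595
finger_force: 0.0
```

Request:
step_arm(
  increments=[
    [[-0.7, 2.5, 0], [0, 0, 5]],
    [[-0.7, 2.5, 0], [0, 0, 5]],
    [[-0.7, 2.5, 0], [0, 0, 5]],
    [[-0.6, 2.5, 0], [0, 0, 5]],
    [[-0.6, 2.5, 0], [0, 0, 5]],
    [[-0.6, 2.5, 0], [0, 0, 5]],
    [[-0.6, 2.5, 0], [0, 0, 4]],
    [[-0.6, 2.5, 0], [0, 0, 2]],
    [[0, 0, 0], [0, 0, 0]],
    [[0, 0, 0], [0, 0, 0]],
  ],
)

```text
clock: 14.2
tool_pos: [0.4263, -0.0677, 0.0916]
eef_rot: [0.891, 0.455, 0.001, 0.001]
contact_force: [0.6, 0.1, -0.5]
opening: 0.601
finger_force: 0.0
```

```bash
python3 - <<'E'
from h import *
p,d=r.snapshot("top");q,e=r.snapshot("scene")
cv2.imwrite("pics/a2.png",np.vstack([cv2.resize(p[130:290,240:500],None,fx=2,fy=2),cv2.resize(q[140:250,90:350],None,fx=2,fy=2)])[:,:,::-1])
E
```

```text
(no output)
```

View pics/a2.png

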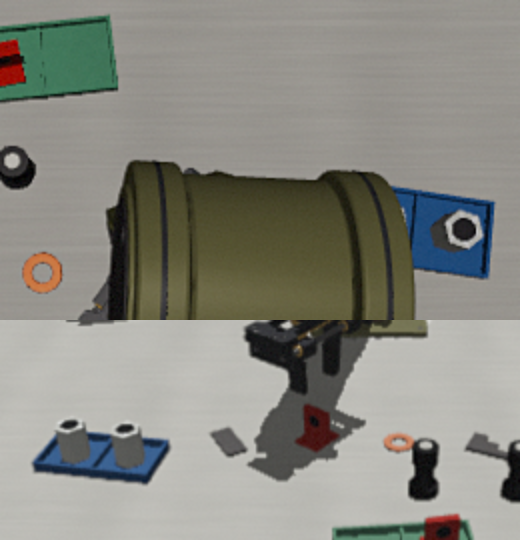

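Both nuts stand in the blue tray (crop (72,440), (127,445)), and the gripper is over the bracket with its closing line across the lug.

Request:
step_arm(
  increments=[
    [[0, 0, -1.5], [0, 0, 0]],
    [[0, 0, -1.5], [0, 0, 0]],
    [[0, 0, -1.5], [0, 0, 0]],
    [[0, 0, -1.3], [0, 0, 0]],
    [[0, 0, -0.8], [0, 0, 0]],
    [[0, 0, -0.4], [0, 0, 0]],
    [[0, 0, 0], [0, 0, 0]],
    [[0, 0, 0], [0, 0, 0]],
    [[0, 0, 0], [0, 0, 0]],
    [[0, 0, 0], [0, 0, 0]],
  ],
)

```text
clock: 15.3
tool_pos: [0.4283, -0.0693, 0.0369]
eef_rot: [0.891, 0.454, -0.004, -0.001]
contact_force: [0.2, 0.3, 0.0]
opening: 0.598
finger_force: 0.0
```

Request:
step_arm(
  increments=[
    [[0, 0, 0], [0, 0, 0]],
    [[0, 0, 0], [0, 0, 0]],
    [[0, 0, 0], [0, 0, 0]],
    [[0, 0, 0], [0, 0, 0]],
    [[0, 0, 0], [0, 0, 0]],
    [[0, 0, 0], [0, 0, 0]],
    [[0, 0, 0], [0, 0, 0]],
    [[0, 0, 0], [0, 0, 0]],
    [[0, 0, 0], [0, 0, 0]],
    [[0, 0, 0], [0, 0, 0]],
  ],
  fingers=0,
)

```text
clock: 16.3
tool_pos: [0.4282, -0.069, 0.0367]
eef_rot: [0.891, 0.454, -0.004, -0.001]
contact_force: [0.1, -0.6, 0.8]
opening: 0.113
finger_force: 25.0
```

The arm's reach stopped the descent at z = 0.037. The grip is still on the upper 14 mm of the lug (opening 10 mm, correct thickness). I'll grip harder, lift gently and check.

Request:
step_arm(
  increments=[
    [[0, 0, 0], [0, 0, 0]],
    [[0, 0, 0], [0, 0, 0]],
    [[0, 0, 0.5], [0, 0, 0]],
    [[0, 0, 0.8], [0, 0, 0]],
    [[0, 0, 1], [0, 0, 0]],
    [[0, 0, 1.2], [0, 0, 0]],
    [[0, 0, 1.5], [0, 0, 0]],
    [[1, 0.3, 0], [0, 0, 0]],
    [[1, 0.3, 0], [0, 0, 0]],
    [[0, 0, 0], [0, 0, 0]],
  ],
  grip_force=45,
)

```text
clock: 17.3
tool_pos: [0.45, -0.0623, 0.0865]
eef_rot: [0.891, 0.454, -0.002, -0.001]
contact_force: [0.1, 0.4, -1.7]
opening: 0.11
finger_force: 45.0
```

```bash
python3 - <<'E'
from h import *
print(np.round(r.get_state()["q"],3))
q,e=r.snapshot("scene")
cv2.imwrite("pics/a3.png",cv2.resize(q[120:270,190:350],None,fx=3,fy=3)[:,:,::-1])
E
```

```text
[ 0.309  0.795 -0.443  2.178  0.966  0.382 -1.571]
```

View pics/a3.png

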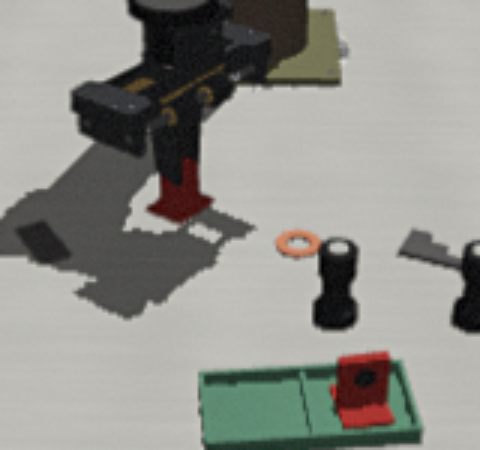

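The bracket hangs level (crop (180,200)), with its underside about 50 mm up. Next I'll carry it to the empty green bay and turn it +42°.

Request:
step_arm(
  increments=[
    [[2.5, 0.8, 0.2], [0, 0, 5]],
    [[2.5, 0.8, 0.2], [0, 0, 5]],
    [[2.5, 0.8, 0], [0, 0, 5]],
    [[2.5, 0.8, 0], [0, 0, 5]],
    [[2.5, 0.8, 0], [0, 0, 5]],
    [[2.5, 0.8, 0], [0, 0, 5]],
    [[2.5, 0.8, 0], [0, 0, 5]],
    [[2.5, 0.8, 0], [0, 0, 5]],
    [[2.4, 0.7, 0], [0, 0, 2]],
    [[0, 0, 0], [0, 0, 0]],
  ],
)

```text
clock: 18.35
tool_pos: [0.6739, 0.0095, 0.0895]
eef_rot: [0.669, 0.744, -0.003, 0.0]
contact_force: [0.6, 1.0, -2.7]
opening: 0.109
finger_force: 45.0
```

Request:
step_arm(
  increments=[
    [[0, 0, 0], [0, 0, 0]],
    [[0, 0, 0], [0, 0, 0]],
    [[0, 0, 0], [0, 0, 0]],
    [[0, 0, -0.8], [0, 0, 0]],
    [[0, 0, -0.8], [0, 0, 0]],
    [[0, 0, -0.6], [0, 0, 0]],
    [[0, 0, 0], [0, 0, 0]],
    [[0, 0, 0], [0, 0, 0]],
    [[0, 0, 0], [0, 0, 0]],
    [[0, 0, 0], [0, 0, 0]],
  ],
)

```text
clock: 19.35
tool_pos: [0.6724, 0.0082, 0.0691]
eef_rot: [0.669, 0.743, -0.004, 0.0]
contact_force: [0.1, -0.7, -2.7]
opening: 0.107
finger_force: 45.0
```

```bash
python3 - <<'E'
from h import *
q,e=r.snapshot("scene")
cv2.imwrite("pics/a4.png",cv2.resize(q[130:290,220:380],None,fx=3,fy=3)[:,:,::-1])
E
```

```text
(no output)
```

View pics/a4.png

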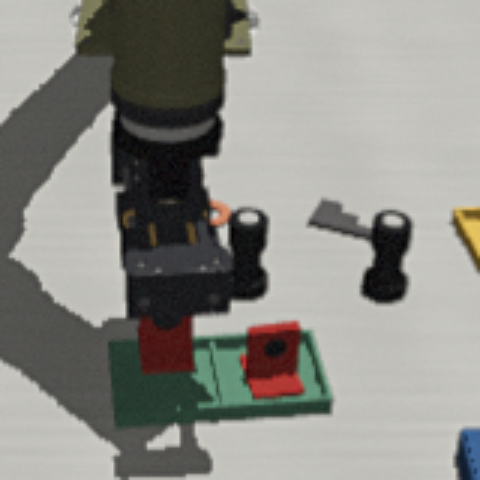

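The bracket is over the empty bay (crop (165,345)), clear of the seated one. Lowering now.

Request:
step_arm(
  increments=[
    [[0.1, 0, -0.8], [0, 0, 0]],
    [[0, 0, -0.8], [0, 0, 0]],
    [[0, 0, -0.5], [0, 0, 0]],
    [[0, 0, -0.3], [0, 0, 0]],
    [[0, 0, -0.2], [0, 0, 0]],
    [[0, 0, -0.1], [0, 0, 0]],
    [[0, 0, 0], [0, 0, 0]],
    [[0, 0, 0], [0, 0, 0]],
    [[0, 0, 0], [0, 0, 0]],
    [[0, 0, 0], [0, 0, 0]],
  ],
)

```text
clock: 20.4
tool_pos: [0.6733, 0.008, 0.0419]
eef_rot: [0.669, 0.743, -0.004, 0.0]
contact_force: [0.4, 0.8, -0.9]
opening: 0.11
finger_force: 45.0
```

Request:
step_arm(
  increments=[
    [[0, 0, 0], [0, 0, 0]],
    [[0, 0, 0], [0, 0, 0]],
    [[0, 0, 0], [0, 0, 0]],
    [[0, 0, 0], [0, 0, 0]],
    [[0, 0, 0.5], [0, 0, 0]],
    [[0, 0, 1], [0, 0, 0]],
    [[0, 0, 2], [0, 0, 0]],
    [[0, 0, 3], [0, 0, 0]],
    [[0, 0, 3], [0, 0, 0]],
    [[0, 0, 0], [0, 0, 0]],
  ],
  fingers=0.35,
  grip_force=30,
)

```text
clock: 21.4
tool_pos: [0.6763, 0.0096, 0.1433]
eef_rot: [0.669, 0.743, 0.0, 0.003]
contact_force: [1.2, -0.0, 0.8]
opening: 0.35
finger_force: 0.0
```

Request:
step_arm(
  increments=[
    [[-2.5, 1.3, 0], [0, 0, 0]],
    [[-2.6, 1.4, 0], [0, 0, 0]],
    [[-2.6, 1.4, 0], [0, 0, 0]],
    [[-2.6, 1.4, 0], [0, 0, 0]],
    [[-2.6, 1.4, 0], [0, 0, 0]],
    [[0, 0, 0], [0, 0, 0]],
    [[0, 0, 0], [0, 0, 0]],
    [[0, 0, -1], [0, 0, 0]],
    [[0, 0, -1], [0, 0, 0]],
    [[0, 0, 0], [0, 0, 0]],
  ],
  fingers=0.75,
)

```text
clock: 22.4
tool_pos: [0.5437, 0.0758, 0.1147]
eef_rot: [0.669, 0.743, -0.005, -0.0]
contact_force: [-0.3, -0.1, -0.2]
opening: 0.75
finger_force: 0.0
```

```bash
python3 - <<'E'
from h import *
q,e=r.snapshot("scene")
cv2.imwrite("pics/a5.png",cv2.resize(q[130:290,220:380],None,fx=3,fy=3)[:,:,::-1])
E
```

```text
(no output)
```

View pics/a5.png

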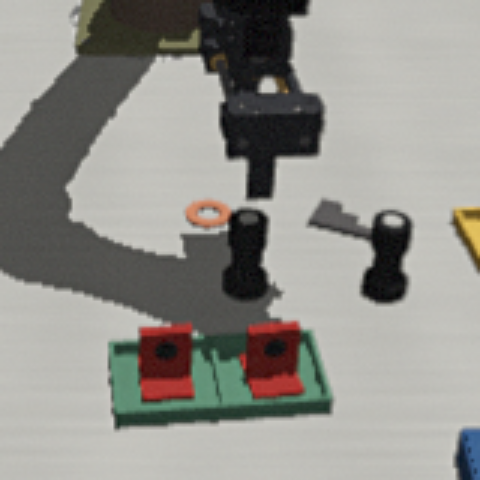

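The loose bracket now sits flat in its bay (crop (165,365)). The near finger at (261,175) looks a little off the spindle axis at (247,255), so I'll check with depth before descending.

```bash
python3 - <<'E'
from h import *
c=r.calibration("scene");q,d=r.snapshot("scene");W=cloud(d,c)
def show(n,y0,y1,x0,x1,zl,zh):
    w=W[y0:y1,x0:x1].reshape(-1,3);g=q[y0:y1,x0:x1].max(2).ravel()
    w=w[(w[:,2]>zl)&(w[:,2]<zh)&(w[:,0]>.4)&(w[:,0]<.65)]
    print(n,len(w),np.median(w,0).round(4),(w.min(0)).round(4),(w.max(0)).round(4))
show("finger",182,195,298,316,.117,.15)
show("head1",199,216,294,311,.048,.07)
show("head2",199,216,342,360,.048,.07)
show("nuts blue",200,235,90,190,.03,.06)
print(r.get_state()["tool_pos"])
E
```

```text
finger 93 [0.5924 0.0799 0.1359] [0.5856 0.0693 0.1233] [0.5979 0.0905 0.15  ]
head1 101 [0.5618 0.0735 0.059 ] [0.5342 0.0589 0.048 ] [0.5674 0.0912 0.07  ]
head2 114 [0.5638 0.1922 0.0603] [0.5319 0.1785 0.0481] [0.5699 0.2119 0.0699]
nuts blue 114 [ 0.501  -0.3239  0.0364] [ 0.4836 -0.4139  0.03  ] [ 0.5115 -0.299   0.0481]
[0.54409933 0.07670782 0.11596901]
```

Finger and spindle agree within 2 mm (y 0.080 against 0.075–0.077), so I'll descend and grip.

Request:
step_arm(
  increments=[
    [[0.1, 0, -1.8], [0, 0, 0]],
    [[0, 0, -1.8], [0, 0, 0]],
    [[0, 0, -1.8], [0, 0, 0]],
    [[0, 0, -1.2], [0, 0, 0]],
    [[0, 0, -0.7], [0, 0, 0]],
    [[0, 0, -0.3], [0, 0, 0]],
    [[0, 0, 0], [0, 0, 0]],
    [[0, 0, 0], [0, 0, 0]],
    [[0, 0, 0], [0, 0, 0]],
    [[0, 0, 0], [0, 0, 0]],
  ],
)

```text
clock: 23.5
tool_pos: [0.5455, 0.0771, 0.0412]
eef_rot: [0.669, 0.743, -0.004, 0.0]
contact_force: [-0.0, -0.3, -0.7]
opening: 0.752
finger_force: 0.0
```

Request:
step_arm(
  increments=[
    [[0, 0, 0], [0, 0, 0]],
    [[0, 0, 0], [0, 0, 0]],
    [[0, 0, 0], [0, 0, 0]],
    [[0, 0, 0], [0, 0, 0]],
    [[0, 0, 0], [0, 0, 0]],
    [[0, 0, 0], [0, 0, 0]],
    [[0, 0, 0], [0, 0, 0]],
    [[0, 0, 0], [0, 0, 0]],
    [[0, 0, 0], [0, 0, 0]],
    [[0, 0, 0], [0, 0, 0]],
  ],
  fingers=0,
)

```text
clock: 24.5
tool_pos: [0.5457, 0.0772, 0.0409]
eef_rot: [0.669, 0.743, -0.003, 0.0]
contact_force: [2.7, 0.3, 0.3]
opening: 0.371
finger_force: 30.0
```

Request:
step_arm(
  increments=[
    [[0, 0, 1], [0, 0, 0]],
    [[0, 0, 2], [0, 0, 0]],
    [[0, 0, 3], [0, 0, 0]],
    [[0, 0, 3], [0, 0, 0]],
    [[0, 0, 1], [0, 0, 0]],
    [[-0.5, 2, 0], [0, 0, 0]],
    [[-0.8, 3, 0], [0, 0, 0]],
    [[-0.8, 3.2, 0], [0, 0, 0]],
    [[-0.8, 3.2, 0], [0, 0, 0]],
    [[-0.8, 3.2, 0], [0, 0, 0]],
  ],
)

```text
clock: 25.5
tool_pos: [0.5065, 0.2231, 0.1396]
eef_rot: [0.669, 0.743, -0.006, -0.0]
contact_force: [0.8, 0.2, -3.5]
opening: 0.369
finger_force: 30.0
```

Request:
step_arm(
  increments=[
    [[-0.8, 3.2, 0], [0, 0, 0]],
    [[-0.8, 3.2, 0], [0, 0, 0]],
    [[-0.8, 3.2, 0], [0, 0, 0]],
    [[-0.8, 3.2, 0], [0, 0, 0]],
    [[-0.7, 3, -1], [0, 0, 0]],
    [[-0.4, 1.8, -1], [0, 0, 0]],
    [[0, 0, -1], [0, 0, 0]],
    [[0, 0, -1], [0, 0, 0]],
    [[0, 0, 0], [0, 0, 0]],
    [[0, 0, 0], [0, 0, 0]],
  ],
)

```text
clock: 26.5
tool_pos: [0.4657, 0.397, 0.1001]
eef_rot: [0.67, 0.743, -0.005, 0.001]
contact_force: [-0.6, -0.5, -3.4]
opening: 0.37
finger_force: 30.0
```

```bash
python3 - <<'E'
from h import *
q,e=r.snapshot("scene")
cv2.imwrite("pics/a6.png",cv2.resize(q[90:250,320:480],None,fx=3,fy=3)[:,:,::-1])
E
```

```text
(no output)
```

View pics/a6.png

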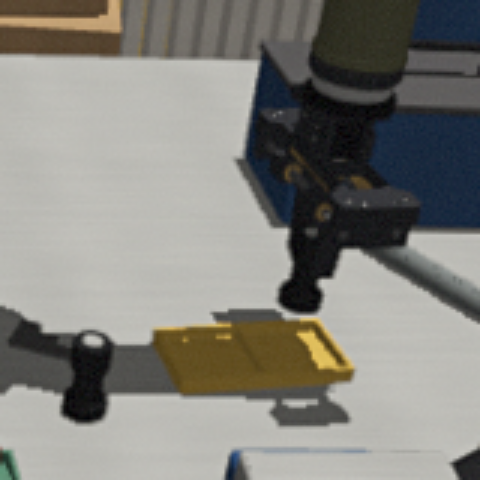

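Spindle held upright over the far yellow bay. One quick check of clearance to the toolbox before lowering.

```bash
python3 - <<'E'
from h import *
c=r.calibration("scene");q,d=np.load("pics/scene0.npz").values();W=cloud(d,c)
w=W[100:190,400:520].reshape(-1,3);w=w[(w[:,2]>.04)&(w[:,2]<.2)&(w[:,1]<.6)]
print(np.percentile(w,[1,50,99],axis=0).round(3))
E
```

```text
[[0.038 0.457 0.042]
 [0.204 0.513 0.12 ]
 [0.215 0.598 0.182]]
```

Request:
step_arm(
  increments=[
    [[0, 0.2, 0], [0, 0, 0]],
    [[0, 0, 0], [0, 0, 0]],
    [[0, 0, 0], [0, 0, 0]],
    [[0, 0, 0], [0, 0, 0]],
    [[0, 0, 0], [0, 0, 0]],
    [[0, 0, 0], [0, 0, 0]],
    [[0, 0, 0], [0, 0, 0]],
    [[0, 0, 0], [0, 0, 0]],
    [[0, 0, 0], [0, 0, 0]],
    [[0, 0, 0], [0, 0, 0]],
  ],
)

```text
clock: 27.55
tool_pos: [0.4651, 0.401, 0.1007]
eef_rot: [0.669, 0.743, -0.004, 0.0]
contact_force: [-0.4, -0.7, -4.1]
opening: 0.37
finger_force: 30.0
```

Toolbox front is at x ≤ 0.215, well clear. Lowering.

Request:
step_arm(
  increments=[
    [[0.1, -0.1, -1.5], [0, 0, 0]],
    [[0, 0, -1.5], [0, 0, 0]],
    [[0, 0, -1.2], [0, 0, 0]],
    [[0, 0, -0.6], [0, 0, 0]],
    [[0, 0, -0.4], [0, 0, 0]],
    [[0, 0, -0.2], [0, 0, 0]],
    [[0, 0, -0.1], [0, 0, 0]],
    [[0, 0, 0], [0, 0, 0]],
    [[0, 0, 0], [0, 0, 0]],
    [[0, 0, 0], [0, 0, 0]],
  ],
)

```text
clock: 28.55
tool_pos: [0.4663, 0.4002, 0.0461]
eef_rot: [0.669, 0.743, -0.004, 0.0]
contact_force: [-1.3, -0.9, -3.0]
opening: 0.372
finger_force: 30.0
```

Request:
step_arm(
  increments=[
    [[0, 0, 0], [0, 0, 0]],
    [[0, 0, 0], [0, 0, 0]],
    [[0, 0, 0], [0, 0, 0]],
    [[0, 0, 0], [0, 0, 0]],
    [[0, 0, 0.8], [0, 0, 0]],
    [[0, 0, 1.5], [0, 0, 0]],
    [[0, 0, 2], [0, 0, 0]],
    [[0, 0, 2], [0, 0, 0]],
    [[0, 0, 1], [0, 0, 0]],
    [[0.8, -2, 0], [0, 0, 0]],
  ],
  fingers=0.65,
)

```text
clock: 29.55
tool_pos: [0.473, 0.3846, 0.1219]
eef_rot: [0.667, 0.745, -0.001, -0.002]
contact_force: [0.1, -0.6, -0.6]
opening: 0.648
finger_force: 0.0
```

Request:
step_arm(
  increments=[
    [[1.1, -2.8, 0], [0, 0, 0]],
    [[1.2, -3.1, 0], [0, 0, 0]],
    [[1.2, -3.1, 0], [0, 0, 0]],
    [[1.2, -3.1, 0], [0, 0, 0]],
    [[1.2, -3.1, 0], [0, 0, 0]],
    [[1.2, -3.1, 0], [0, 0, 0]],
    [[0, 0, 0], [0, 0, 0]],
    [[0, 0, -0.5], [0, 0, 0]],
    [[0, 0, 0], [0, 0, 0]],
    [[0, 0, 0], [0, 0, 0]],
  ],
  fingers=0.75,
)

```text
clock: 30.55
tool_pos: [0.5444, 0.1987, 0.1138]
eef_rot: [0.668, 0.744, -0.004, -0.0]
contact_force: [0.0, -0.5, 0.4]
opening: 0.752
finger_force: 0.0
```

```bash
python3 - <<'E'
from h import *
q,e=r.snapshot("scene")
cv2.imwrite("pics/a7.png",cv2.resize(q[100:260,290:450],None,fx=3,fy=3)[:,:,::-1])
E
```

```text
(no output)
```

View pics/a7.png

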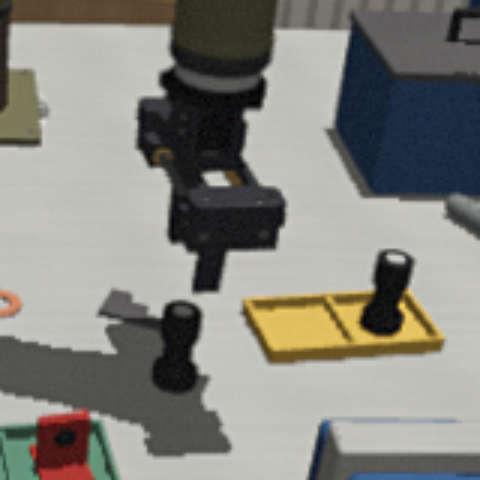

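The first spindle stands in the far yellow bay (crop (385,290)). Centring on the second and descending.

Request:
step_arm(
  increments=[
    [[0.2, -0.3, -1.8], [0, 0, 0]],
    [[0, 0, -1.8], [0, 0, 0]],
    [[0, 0, -1.8], [0, 0, 0]],
    [[0, 0, -1.0], [0, 0, 0]],
    [[0, 0, -0.7], [0, 0, 0]],
    [[0, 0, -0.3], [0, 0, 0]],
    [[0, 0, 0], [0, 0, 0]],
    [[0, 0, 0], [0, 0, 0]],
    [[0, 0, 0], [0, 0, 0]],
    [[0, 0, 0], [0, 0, 0]],
  ],
)

```text
clock: 31.6
tool_pos: [0.5475, 0.1941, 0.0402]
eef_rot: [0.669, 0.743, -0.003, 0.0]
contact_force: [0.8, 0.6, 0.2]
opening: 0.747
finger_force: 0.0
```

Request:
step_arm(
  increments=[
    [[0, 0, 0], [0, 0, 0]],
    [[0, 0, 0], [0, 0, 0]],
    [[0, 0, 0], [0, 0, 0]],
    [[0, 0, 0], [0, 0, 0]],
    [[0, 0, 0], [0, 0, 0]],
    [[0, 0, 0], [0, 0, 0]],
    [[0, 0, 0], [0, 0, 0]],
    [[0, 0, 0], [0, 0, 0]],
    [[0, 0, 0], [0, 0, 0]],
    [[0, 0, 0], [0, 0, 0]],
  ],
  fingers=0,
)

```text
clock: 32.6
tool_pos: [0.5478, 0.1942, 0.0399]
eef_rot: [0.669, 0.743, -0.003, 0.001]
contact_force: [3.4, 0.1, 1.1]
opening: 0.37
finger_force: 30.0
```

Request:
step_arm(
  increments=[
    [[0, 0, 1], [0, 0, 0]],
    [[0, 0, 2], [0, 0, 0]],
    [[0, 0, 2], [0, 0, 0]],
    [[-1.2, 2.1, 0], [0, 0, 0]],
    [[-1.2, 2.1, 0], [0, 0, 0]],
    [[-1.2, 2.1, 0], [0, 0, 0]],
    [[-1.2, 2.1, 0], [0, 0, 0]],
    [[-1.2, 2.1, 0], [0, 0, 0]],
    [[-1.2, 2.0, 0], [0, 0, 0]],
    [[0, 0, 0], [0, 0, 0]],
  ],
)

```text
clock: 33.6
tool_pos: [0.4707, 0.3228, 0.09]
eef_rot: [0.666, 0.746, -0.004, -0.002]
contact_force: [-0.5, 0.9, -3.2]
opening: 0.369
finger_force: 30.0
```

Request:
step_arm(
  increments=[
    [[0, 0, 0], [0, 0, 0]],
    [[0, 0, 0], [0, 0, 0]],
    [[0, 0, -1.5], [0, 0, 0]],
    [[0, 0, -1.4], [0, 0, 0]],
    [[0, 0, -0.7], [0, 0, 0]],
    [[0, 0, -0.5], [0, 0, 0]],
    [[0, 0, -0.3], [0, 0, 0]],
    [[0, 0, 0], [0, 0, 0]],
    [[0, 0, 0], [0, 0, 0]],
    [[0, 0, 0], [0, 0, 0]],
  ],
)

```text
clock: 34.6
tool_pos: [0.4754, 0.3193, 0.0461]
eef_rot: [0.669, 0.743, -0.003, 0.0]
contact_force: [-0.4, 0.5, -4.6]
opening: 0.379
finger_force: 30.0
```

Request:
step_arm(
  increments=[
    [[0, 0, -0.1], [0, 0, 0]],
    [[0, 0, -0.1], [0, 0, 0]],
    [[0, 0, 0], [0, 0, 0]],
    [[0, 0, 0], [0, 0, 0]],
    [[0, 0, 0], [0, 0, 0]],
    [[0, 0, 0], [0, 0, 0]],
    [[0, 0, 0], [0, 0, 0]],
    [[0, 0, 0], [0, 0, 0]],
    [[0, 0, 0], [0, 0, 0]],
    [[0, 0, 0], [0, 0, 0]],
  ],
)

```text
clock: 35.6
tool_pos: [0.4753, 0.3192, 0.0439]
eef_rot: [0.669, 0.743, -0.004, 0.0]
contact_force: [0.3, -0.2, -0.0]
opening: 0.372
finger_force: 29.9
```

Request:
step_arm(
  increments=[
    [[0, 0, 0], [0, 0, 0]],
    [[0, 0, 0], [0, 0, 0]],
    [[0, 0, 0], [0, 0, 0]],
    [[0, 0, 0], [0, 0, 0]],
    [[0, 0, 0.8], [0, 0, 0]],
    [[0, 0, 1.5], [0, 0, 0]],
    [[0, 0, 2], [0, 0, 0]],
    [[0, 0, 3], [0, 0, 0]],
    [[0, 0, 3], [0, 0, 0]],
    [[0, 0, 3], [0, 0, 0]],
  ],
  fingers=0.65,
)

```text
clock: 36.6
tool_pos: [0.4749, 0.3192, 0.1792]
eef_rot: [0.669, 0.744, -0.003, 0.0]
contact_force: [-0.1, -0.1, 0.4]
opening: 0.649
finger_force: 0.0
```

Request:
step_arm(
  increments=[
    [[0, -3, 0], [0, 0, 0]],
    [[0, -3, 0], [0, 0, 0]],
    [[0, -3, 0], [0, 0, 0]],
    [[0, -3, 0], [0, 0, 0]],
    [[0, -3, 0], [0, 0, 0]],
    [[0, -3, 0], [0, 0, 0]],
    [[0, -3, 0], [0, 0, 0]],
    [[0, -3, 0], [0, 0, 0]],
    [[0, -2, 0], [0, 0, 0]],
    [[0, 0, 0], [0, 0, 0]],
  ],
)

```text
clock: 37.6
tool_pos: [0.475, 0.0556, 0.1773]
eef_rot: [0.671, 0.742, -0.005, 0.001]
contact_force: [0.6, 0.2, 0.4]
opening: 0.651
finger_force: 0.0
```

```bash
python3 - <<'E'
from h import *
import re
q,e=r.snapshot("scene");p,d=r.snapshot("top")
cv2.imwrite("pics/a8.png",np.vstack([p[120:290],q[150:300]])[:,:,::-1])
np.savez("pics/top1.npz",p=p,d=d)
src=open("m.py").read().replace("top0.npz","top1.npz");src="\n".join(src.split("\n"));exec(src)
E
```

```text
table z 0.0002595387241187071 0.002306272758776116
yellow [ 0.4737 -0.2666] [0.4093 0.1797] 90.0 rim [ 0.4737 -0.2666] [0.4093 0.1797] 90.0 11465
blue [ 0.5026 -0.3618] [0.1599 0.0391] 81.1 rim [ 0.503  -0.3619] [0.1599 0.0379] 81.2 221
green [0.6691 0.0485] [0.0849 0.1622] 6.2 rim [0.6694 0.0485] [0.0844 0.1622] 6.2 366
obj px 83.0 141.0 638 ztop 0.0600 top [0.7079 0.4357] rect [0.71   0.4379] [0.0366 0.0646] 28.7 hue 115.5 28.0
obj px 240.0 158.0 139 ztop 0.0569 top [0.6654 0.0911] rect [0.6659 0.0913] [0.011  0.0397] 9.8 hue 2.0 247.0
obj px 278.0 156.0 138 ztop 0.0576 top [0.6695 0.0096] rect [0.67   0.0093] [0.0104 0.0394] 5.6 hue 3.0 245.0
obj px 437.0 234.0 28 ztop 0.0564 top [ 0.4983 -0.3246] rect [ 0.4996 -0.3239] [0.0239 0.007 ] 57.0 hue 22.5 10.0
obj px 127.0 245.0 271 ztop 0.0785 top [0.4733 0.3205] rect [0.4728 0.321 ] [0.0327 0.0309] 88.1 hue 60.0 22.0
obj px 90.0 249.0 295 ztop 0.0786 top [0.4643 0.3983] rect [0.4647 0.3988] [0.0334 0.0311] 87.1 hue 100.0 29.0
```

View pics/a8.png

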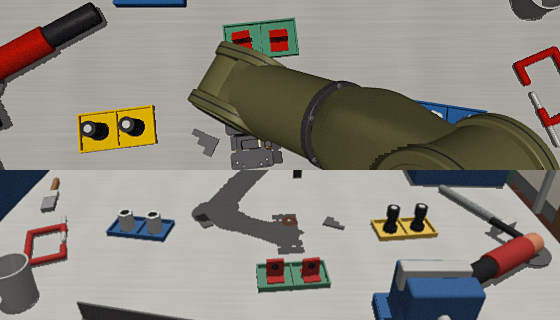

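All six parts stand upright in their bays: spindles and bracket within about 4 mm of centre, the seated bracket unmoved, and both nuts upright in blue (scene (126,220), (153,222)). The arm is clear, so I'm handing in.

```bash
python3 -c "from plant import r;print(r.finish_job())"
```

```text
the job is handed in; nothing more can be done
None
```

The job is handed in at about 38 s: both spindles are in the yellow tray, both nuts in the blue tray and the loose bracket in the green tray's empty bay, all upright in the last pictures, with the seated bracket unmoved; no verdict was returned.

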